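# Set the lane dividers with a spacer

### The job

Pick up the blue spacer and step it along the rail to set equal gaps: starting at the dark end block, straddle each divider in turn, draw it with the spacer's heel towards the end block until the spacer's nose is snug against the neighbour, and let it rest there a moment before lifting off. Be gentle: do not ram the end block or push a divider that is already set. Finally stand the spacer upright back on its black mat and let go, leaving everything else alone.

Things in the scene. Friction and masses are not known exactly. Their poses are not given: they have to be found in the camera images.
- rail: Fixed aluminium rail on the table, 90 wide (its x) x 300 long (its y) x 20 mm high, at a random place and yaw. Origin: at table height on the rail's centre line, directly under the working face of the end block. Its +y axis runs along the row, from the end block past divider 1, 2 and 3; z up. The flat top of the rail is 20 mm above the table.
- end_block: Dark steel block fixed on the rail at the start of the row (70 x 25 mm, top 70 mm above the table). Origin: centre of its underside, 22 mm above the table and 12.5 mm behind its working face (which looks along the rail's +y).
- divider1: White lane divider, yellow top band, nearest the end block: 70 (across) x 12 (along the row) x 48 mm high, top 70 mm above the table. Slides along the rail only, stiffly (the three differ, 3 to 12 N to move), and stays where left; a set one also slips if pushed harder than that. Origin: underside centre, 22 mm above the table; axes as the rail's. Starts with its centre 58 to 82 mm from the end block's face.
- divider2: Second lane divider, same as divider1; starts 122 to 146 mm (centre) from the end block's face.
- divider3: Third lane divider, same as divider1; starts 190 to 214 mm (centre) from the end block's face.
- spacer: Loose blue plastic spacer, about 0.2 kg, 36 (x) x 66 (y) x 115 mm high, standing upright on its mat. Origin: underside centre of its nose block. Along y: nose block -14 to +14 mm, open slot +14 to +38 mm (50 mm high, open below and at the x sides), heel +38 to +52 mm; a bridge over the slot, shoulder 64 mm up. The grip post stands on top.
- spacer_grip (a point): Middle of the spacer's grip post: a square post 30 x 30 mm from 64 to 115 mm above the spacer's underside, white band near its top. This point is on the post's axis (spacer x = 0, y = +15 mm), 93 mm above the underside.
- spacer_nose (a point): Centre of the spacer's flat nose face (spacer y = -14 mm), 25 mm above its underside. In use the spacer straddles a divider, nose towards the end block, spacer +y along rail +y, its underside about 6 mm above the rail's top.
- spacer_heel (a point): Centre of the heel's inner face (spacer y = +38 mm), 25 mm above the underside. The slot has 12 mm of play round a 12 mm divider. Drawn towards the end block, this face drags the divider along until the nose face meets the neighbour (end block or previous divider): the clear gap is then 40 mm.
- mat: Black rubber mat fixed on the table, 130 x 130 mm and 6 mm thick, where the spacer stands at the start and must stand at the end. It lies to the right or the left of the rail. Origin: centre of its underside.
- bottle_a: Bystander: clear sample bottle with red label and black cap, 48 mm across, 130 mm high, beyond the rail. Origin: underside centre.
- bottle_b: Bystander: like bottle_a.
- jar: Bystander: amber jar, black lid, 60 mm across, 80 mm high. Origin: underside centre.
- wrench: Bystander: steel wrench, 160 mm, lying on the table left of the rail.
- driver: Bystander: screwdriver, 180 mm, lying on the table.
- spare_divider: Bystander: spare white and yellow divider (70 x 48 x 12 mm) lying flat in the grey tray.
- spare_cap: Bystander: small black cap, 24 mm across, in the grey tray.
Mind the look-alikes: they are no part of the job. Of the things like the spacer, leave any that is yellow; of the rest the larger one is meant.

How it is judged:
On the way, in this order (a step that is already met when the one before it is completed fails the run):
1. the spacer is nipped between the end block and the first divider: touching both with more than 1 N, with the gap right to 2 mm, for 0.2 s (contact force between spacer and end_block above 1 N and contact force between spacer and divider1 above 1 N and distance between end_block and divider1 between 0.0565 and 0.0605 m), for 0.2 s.
2. the spacer is nipped between the first and second dividers: touching both with more than 1 N, with the gap right to 2 mm, for 0.2 s (contact force between spacer and divider1 above 1 N and contact force between spacer and divider2 above 1 N and distance between divider1 and divider2 between 0.05 and 0.054 m), for 0.2 s.
3. the spacer is nipped between the second and third dividers: touching both with more than 1 N, with the gap right to 2 mm, for 0.2 s (contact force between spacer and divider2 above 1 N and contact force between spacer and divider3 above 1 N and distance between divider2 and divider3 between 0.05 and 0.054 m), for 0.2 s.
At the end, for the whole second after the job is handed in: All three gaps (end block to divider 1, 1 to 2, 2 to 3) are 40 mm clear within 1.5 mm, and the spacer stands upright (within 0.08 rad) at rest on its mat, its origin within 65 mm of the mat's centre, let go (distance between end_block and divider1 between 0.057 and 0.06 m and distance between divider1 and divider2 between 0.0505 and 0.0535 m and distance between divider2 and divider3 between 0.0505 and 0.0535 m and z of spacer in the frame of mat between 0.003 and 0.009 m and angle between spacer's own z axis and vertical below 0.08 rad and horizontal distance between spacer and mat below 0.065 m and linear speed of spacer below 0.02 m/s and contact force between spacer and the fingers below 0.05 N); the robot touches nothing.
It fails at once if the spacer presses on the end block with more than 16 N (contact force between spacer and end_block above 16 N).
It fails at once if the spacer presses on a divider with more than 25 N (contact force between spacer and divider1 above 25 N or contact force between spacer and divider2 above 25 N or contact force between spacer and divider3 above 25 N).
It fails at once if a bystander (bottle, jar, tool, spare part) is shifted by more than 30 mm (distance of any of bottle_a, bottle_b, jar, wrench, driver, spare_divider, spare_cap from where it was at the start of the episode above 0.03 m).
It also fails if it takes over 72 s, if anything falls off the work surface, if the arm or the gripper's body presses on something with over 40 N, if the wrist force passes 120 N, or if a joint passes its speed limit or range.

### The arm

A 7-joint arm with a two-finger parallel gripper is mounted at the origin on the work surface. World frame = base frame: x ahead of the robot, y to its left, z up, the work surface at z = 0. Lengths are in m, angles in rad, forces in N, time in s.
With the tool pointing down it reaches from about 0.4 to 0.85 m from the base axis. Payload 6.9 kg.
Tool frame: the origin (TCP) lies midway between the tips of the shut fingers; the grasp point (between the pads) lies behind it (ctrl.pinch_z is the z of the grasp point in the tool frame, in m); z points along the fingers, y is the direction in which the jaws open and shut (so a half turn about z gives the same grasp; the last joint's range is limited). The gripper opens to 85 mm and grips with 20 to 120 N. Pads are 22 mm wide; open, the fingers measure 114 mm over their backs; the gripper's body (76 mm by 85 mm) begins 54 mm behind the grasp point. The pads swing forward as they close: fully open they stand 13 mm farther back than shut.
Start: joints at [1.28, 0.507, -0.238, 1.5, 0.126, 1.149, -0.155], TCP at [0.242, -0.576, 0.231] pointing down, gripper open.
Joint ranges: [-3.08, 3.08], [-0.24, 2.05], [-1.43, 1.35], [0, 2.5], [-1.52, 4.66], [0.17, 1.96], [-2.89, 2.89]. Speed limits (rad/s): [2.39, 2.39, 3.14, 3.14, 3.14, 3.14, 3.14].

### API

Orientations are given as a unit quaternion [w, x, y, z].
In Python, from station import ctrl, get_state, vision, ticket, models gives the robot as it stands. Calls block until the motion is done:
- ctrl.movep(position, orientation): joint-space move of the TCP to a pose.
- ctrl.movel(position, frame=None, max_speed=0.15): straight line of the TCP; frame=None keeps the orientation; max_speed is the mean speed in m/s.
- ctrl.set_joints(angles): joint-space move.
- ctrl.ungrasp() and ctrl.close_gripper(force=None): open the fingers fully, or close them until they stop; force is the grip in N (None keeps the last).
- ctrl.pause(seconds).
- ctrl.ik(position, orientation): joint angles nearest the present ones, or None.
- get_state(): the state.
- vision.grab_frame(name): name is "scene" or "top" or "wrist"; returns (picture, depth): 480x640x3 uint8, blue, green, red; 480x640 float32, m along the optical axis (not along the pixel's ray), 0 where there is no reading.
- vision.camera_info(name): a dict with "mtx" (3x3 intrinsics, pixels), "R" (3x3) and "t" (3): a world point X has camera coordinates R X + t; the wrist camera has in their place "hand_eye" (4x4, takes a point from camera to tool coordinates, whose origin is the TCP and whose axes are the flange's). Camera axes: x right, y down, z forward; pixel columns grow to the right and rows downward; lengths in m; the calibration is good to about 2 mm. A picture is of the moment at which its call begins: read the wrist's pose just before it. camera_info takes no time and is no camera call.
A pose or a line that the arm cannot do raises ctrl.Unreachable and nothing moves.
- ticket.close_job(): hands the job in, once; it reports no verdict.
Trained networks look in the newest picture that a camera, given by its name, has taken for a name from the list of things; names that differ only in an ending like _2 or _b are one class to them, and where a whole thing is asked for, a point or a joint stands for the part that bears it (a point fixed in the world has none). Each returns a list of dicts, best first, with "p" (0 to 1); they miss things now and then, are a little off and sometimes report something else, mostly with a low value. They report only what shows in the picture. A call takes as long as a camera call. They do not tell look-alikes from the thing itself.
- models.recognise(camera, target): "point" ([column, row] in pixels, amid what is visible of it).
- models.masks_of(camera, target): "mask" (480x640 bool, what is visible of it) and "point" ([column, row] in pixels, amid what is visible of it).
The state is a dict: "time": time; "qpos": joint angles; "qd": joint speeds; "tau": joint torques, N m; "tcp_pos": TCP position; "eef_rot": TCP orientation; "contact_force": force on the tool from outside, world axes, zero at the start; "wrist_torque": the same for the moment, N m; "width": finger opening in m.
Only numpy, scipy, OpenCV 4.12 (cv2) and the standard library are available. Lean on these libraries where they do the work, as an engineer would, in place of code of your own. Each camera call takes 0.05 s, during which the arm holds its last target.

## Working session

There is one attempt and no reset: what is moved stays moved. The work goes in short steps, each a Python script; the robot and the scene stay as the last script left them, time stands still between calls to the robot, and variables do not carry over. Pictures are saved under pics/ and viewed, and the job is handed in when it is done.

```bash
ls; mkdir -p pics; python3 - <<'E'
from station import ctrl,get_state,vision,models
import cv2
for n in ["scene","top"]:
    im,d=vision.grab_frame(n); cv2.imwrite(f"pics/{n}0.png",im)
    i=vision.camera_info(n); print(n,i)
    for t in ["spacer","spacer_grip","end_block","divider1","mat","rail"]:
        print(t,[( [round(float(x)) for x in r["point"]],round(r["p"],2)) for r in models.recognise(n,t)])
s=get_state();print(s);print(ctrl.pinch_z)
E
```

```text
pics
scene {'mtx': array([[449.33331228,   0.        , 323.039366  ],
       [  0.        , 449.33331228, 239.07434923],
       [  0.        ,   0.        ,   1.        ]]), 'R': array([[-0.81002791,  0.58629944, -0.01038037],
       [ 0.3819741 ,  0.51413659, -0.76795791],
       [-0.44491637, -0.62603237, -0.64041619]]), 't': array([ 0.41606311, -0.08739065,  1.32927509])}
spacer [([309, 168], 0.9), ([284, 194], 0.69), ([320, 190], 0.67), ([270, 323], 0.64)]
spacer_grip [([281, 195], 0.87), ([315, 168], 0.81)]
end_block [([277, 241], 0.73), ([334, 288], 0.15)]
divider1 [([312, 274], 0.78), ([295, 259], 0.69), ([334, 291], 0.56)]
mat [([273, 212], 0.7)]
rail [([313, 280], 0.75)]
top {'mtx': array([[526.57992754,   0.        , 318.55786853],
       [  0.        , 526.57992754, 246.93001288],
       [  0.        ,   0.        ,   1.        ]]), 'R': array([[-4.61047485e-02, -9.98936513e-01, -4.41952983e-04],
       [-9.76392364e-01,  4.51577034e-02, -2.11231471e-01],
       [ 2.11026786e-01, -9.30725432e-03, -9.77435967e-01]]), 't': array([-0.01463792,  0.50805833,  1.17585297])}
spac
[... 304 characters left out ...]
)]
{'time': 0.7, 'qpos': array([ 1.27951929,  0.50748166, -0.23758528,  1.5002208 ,  0.12567851,
        1.14889607, -0.15483513]), 'qd': array([ 0.00013693,  0.00224667,  0.00028426, -0.0007841 ,  0.00039968,
        0.00043399, -0.00061042]), 'tau': array([-2.99682833e-04, -6.20193744e+01, -2.18361989e+00, -2.49927807e+01,
        1.42752333e-02,  2.02926552e-03, -2.51043576e-05]), 'tcp_pos': array([ 0.24149722, -0.57643546,  0.23127866]), 'eef_rot': array([-1.73144724e-05,  9.80393159e-01,  1.97051398e-01,  5.96984256e-06]), 'contact_force': array([ 0.71145407, -0.15408306, -0.74116007]), 'wrist_torque': array([ 0.04294938, -0.01074266, -0.05883769]), 'width': 0.08522818693795789}
-0.0187
```

View pics/top0.png

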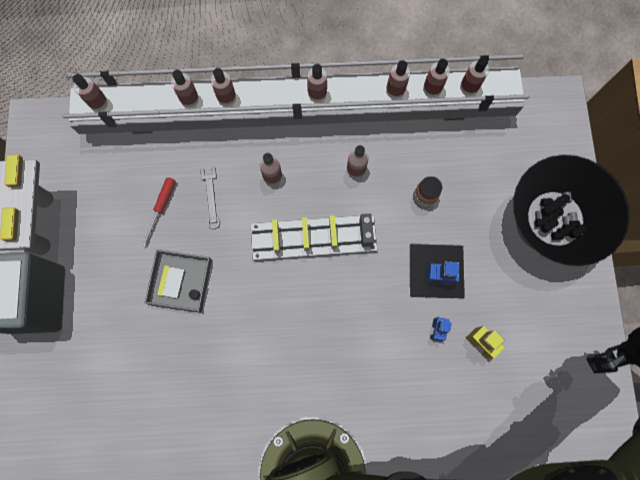

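View pics/scene0.png

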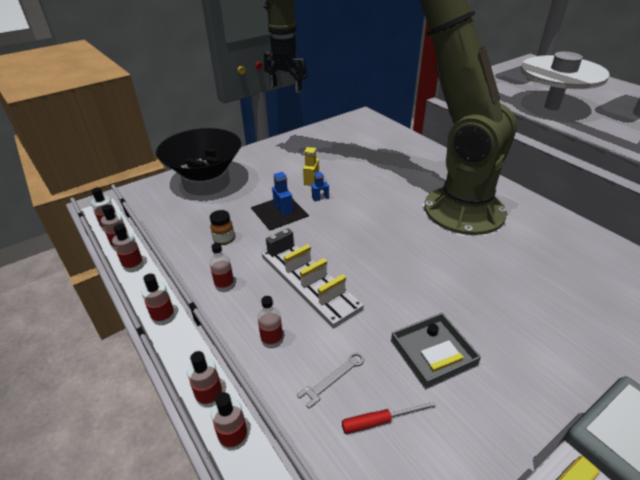

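```bash
python3 - <<'E'
import cv2
a=cv2.imread("pics/top0.png")[190:370,230:530]
b=cv2.imread("pics/scene0.png")[120:345,220:400]
cv2.imwrite("pics/topc.png",cv2.resize(a,None,fx=2.6,fy=2.6,interpolation=cv2.INTER_CUBIC))
cv2.imwrite("pics/scenec.png",cv2.resize(b,None,fx=2.6,fy=2.6,interpolation=cv2.INTER_CUBIC))
E
```

```text
(no output)
```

View pics/topc.png

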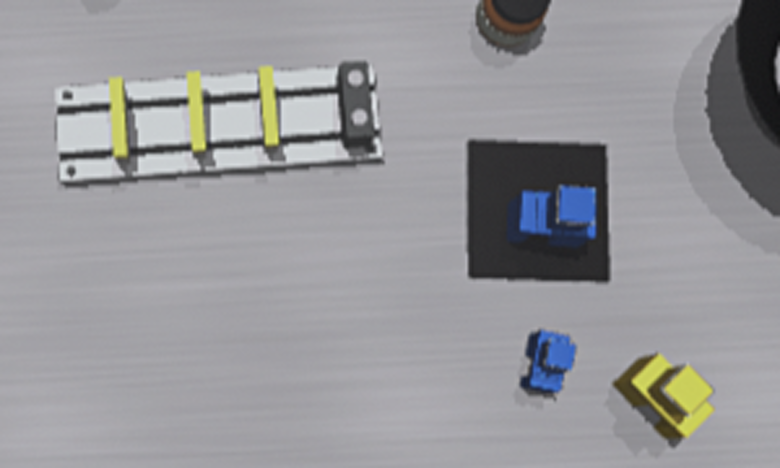

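View pics/scenec.png

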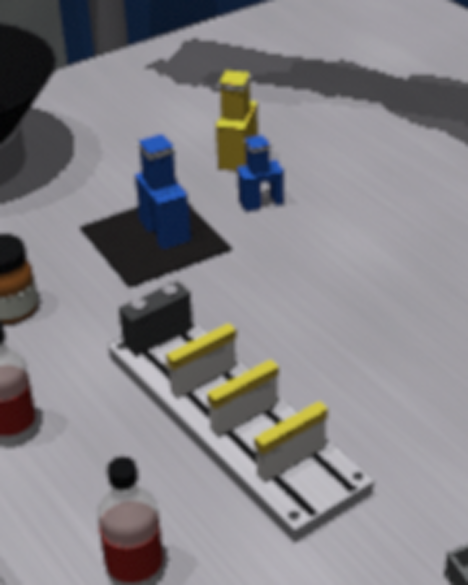

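Candidates in the top picture: the large blue one on the mat (443,273), a small blue one (441,329) and a yellow one (486,341). The larger blue one fits the description, and the crop confirms it. Next I'll measure it from depth.

```bash
cat > h.py <<'E'
from station import ctrl,get_state,vision,models,ticket
import numpy as np,cv2
from scipy.spatial.transform import Rotation as Rn
def qR(q): return Rn.from_quat([q[1],q[2],q[3],q[0]]).as_matrix()
def cloud(n,tag=None):
    s=get_state(); im,d=vision.grab_frame(n); i=vision.camera_info(n)
    if tag: cv2.imwrite(f"pics/{tag}.png",im)
    K=i["mtx"]; v,u=np.mgrid[:480,:640]
    P=np.stack([(u-K[0,2])/K[0,0]*d,(v-K[1,2])/K[1,1]*d,d],-1)
    if n=="wrist":
        H=i["hand_eye"]; P=P@H[:3,:3].T+H[:3,3]
        P=P@qR(s["eef_rot"]).T+s["tcp_pos"]
    else: P=(P-i["t"])@i["R"]
    P[d<=0]=np.nan
    return im,P
def blue(im):
    h=cv2.cvtColor(im,cv2.COLOR_BGR2HSV); return (h[...,0]>100)&(h[...,0]<130)&(h[...,1]>120)&(h[...,2]>40)
def yellow(im):
    h=cv2.cvtColor(im,cv2.COLOR_BGR2HSV); return (h[...,0]>22)&(h[...,0]<35)&(h[...,1]>120)&(h[...,2]>80)
E
python3 - <<'E'
from h import *
np.set_printoptions(precision=4,suppress=True)
print(vision.camera_info("wrist"))
for n in ["top","scene"]:
    im,P=cloud(n)
    b=blue(im); k,lab,st,c=cv2.connectedComponentsWithStats(b.astype(np.uint8))
    for j in range(1,k):
        if st[j,4]<60: continue
        Q=P[lab==j]; Q=Q[~np.isnan(Q[:,0])]
        print(n,"blue",c[j].round(),st[j,4],Q.min(0),Q.max(0))
        for lo,hi in [(.06,.08),(.11,.13)]:
            q=Q[(Q[:,2]>lo)&(Q[:,2]<hi)]
            if len(q)>20: print("   layer",lo,len(q),q.mean(0),cv2.minAreaRect((q[:,:2]*1000).astype(np.float32)))
    y=yellow(im); k,lab,st,c=cv2.connectedComponentsWithStats(y.astype(np.uint8))
    for j in range(1,k):
        if st[j,4]<40: continue
        Q=P[lab==j]; Q=Q[~np.isnan(Q[:,0])&(Q[:,2]>.064)&(Q[:,2]<.076)]
        if len(Q)>20: print(n,"yel",c[j].round(),len(Q),Q.mean(0),cv2.minAreaRect((Q[:,:2]*1000).astype(np.float32)))
    if n=="top":
        m=models.masks_of(n,"mat")[0]["mask"]; Q=P[m&(P[...,2]<.012)]; print("mat",Q.mean(0),cv2.minAreaRect((Q[:,:2]*1000).astype(np.float32)))
        m=models.masks_of(n,"rail")[0]["mask"]; Q=P[m&(abs(P[...,2]-.02)<.008)]; print("rail",Q.mean(0),cv2.minAreaRect((Q[:,:2]*1000).astype(np.float32)))
        m=models.masks_of(n,"end_block")[0]["mask"]; Q=P[m&(abs(P[...,2]-.07)<.008)]; print("eb",Q.mean(0),cv2.minAreaRect((Q[:,:2]*1000).astype(np.float32)))
E
```

```text
{'mtx': array([[408.0102,   0.    , 315.9105],
       [  0.    , 408.0102, 239.5436],
       [  0.    ,   0.    ,   1.    ]]), 'hand_eye': array([[-0.0003, -0.9656, -0.2599,  0.0653],
       [ 1.    , -0.0001, -0.0007,  0.0002],
       [ 0.0006, -0.2599,  0.9656, -0.1425],
       [ 0.    ,  0.    ,  0.    ,  1.    ]])}
top blue [444. 271.] 448 [ 0.4111 -0.369   0.0021] [ 0.465  -0.287   0.1275]
   layer 0.06 236 [ 0.43   -0.309   0.0697] ((432.87249755859375, -321.3721618652344), (65.8881607055664, 36.75879669189453), 82.26893615722656)
   layer 0.11 185 [ 0.4315 -0.3256  0.1213] ((431.9603576660156, -326.01007080078125), (30.53407096862793, 29.755653381347656), 80.60193634033203)
top blue [441. 329.] 273 [ 0.2804 -0.3251  0.0093] [ 0.3323 -0.2877  0.0922]
top yel [333. 231.] 137 [ 0.5408 -0.0731  0.0704] ((542.0054321289062, -73.19865417480469), (69.82221221923828, 11.641611099243164), 2.812849760055542)
top yel [305. 233.] 128 [ 0.5385 -0.0085  0.0706] ((539.6319580078125, -8.41421890258789), (69.68804168701172, 10.107505798339844), 1.6955453157424927)
top yel [275. 235.] 124 [0.5357 0.0609 0.0703] ((537.1309814453125, 60.820472717285156), (67.53237915039062, 10.079072952270508), 1.5585041046142578)
top yel [489. 341.] 124 [ 0.2728 -0.4021  0.0663] ((271.7416687011719, -405.0693664550781), (65.46623229980469, 34.37038803100586), 40.481712341308594)
mat [ 0.4484 -0.3145  0.0061] ((448.333740234375, -319.8897399902344), (131.40077209472656, 131.760986328125), 85.65216064453125)Traceback (most recent call last):
  File "<stdin>", line 21, in <module>
IndexError: list index out of range
```

```bash
cat >> h.py <<'E'
def tq(a): # tool down, tool x = (cos a, sin a)
    return np.array([0,np.cos(a/2),np.sin(a/2),0])
def rect(Q): return cv2.minAreaRect((Q[:,:2]*1000).astype(np.float32))
np.set_printoptions(precision=4,suppress=True)
E
python3 - <<'E'
from h import *
ctrl.movep([.432,-.322,.26],tq(-.14)); s=get_state(); print(s["time"],s["tcp_pos"],s["eef_rot"])
im,P=cloud("wrist","w1")
b=blue(im); k,lab,st,c=cv2.connectedComponentsWithStats(b.astype(np.uint8))
for j in range(1,k):
    if st[j,4]<300: continue
    Q=P[lab==j]; Q=Q[~np.isnan(Q[:,0])]
    print("blue",c[j].round(),st[j,4],Q.min(0),Q.max(0))
    for lo,hi in [(.062,.078),(.114,.128)]:
        q=Q[(Q[:,2]>lo)&(Q[:,2]<hi)]
        if len(q)>20: print("   layer",lo,len(q),q.mean(0),rect(q))
np.savez("w1.npz",im=im,P=P)
E
```

```text
2.0667 [ 0.4314 -0.3232  0.2599] [ 0.0003  0.9975 -0.0704 -0.0002]
blue [314. 213.] 4164 [ 0.3915 -0.361   0.0038] [ 0.4522 -0.2785  0.1228]
   layer 0.062 1817 [ 0.4342 -0.3171  0.0697] ((430.5338134765625, -320.498291015625), (65.83504486083984, 36.417442321777344), 83.0892333984375)
   layer 0.114 1650 [ 0.4304 -0.3249  0.1208] ((429.55364990234375, -324.2520446777344), (31.103660583496094, 30.462038040161133), 80.6314926147461)
blue [317. 341.] 1000 [ 0.2854 -0.3247  0.0445] [ 0.3322 -0.2889  0.0878]
```

View pics/w1.png

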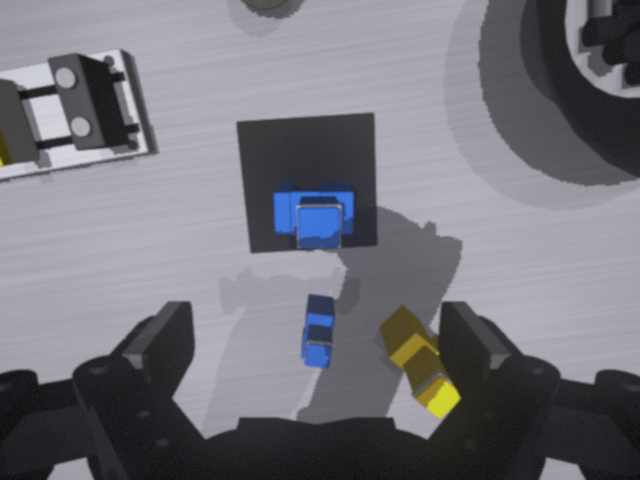

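The picture shows the big blue spacer at (315,213), its wider shoulder (heel side) to the left and the nose to the right. So its +y already roughly matches the rail's +y. Now I'll look at the rail.

```bash
python3 - <<'E'
from h import *
ctrl.movep([.54,-.03,.27],tq(.035)); s=get_state(); print(s["time"],s["tcp_pos"],s["eef_rot"])
ctrl.pause(.3)
im,P=cloud("wrist","w2"); np.savez("w2.npz",im=im,P=P)
y=yellow(im); k,lab,st,c=cv2.connectedComponentsWithStats(y.astype(np.uint8))
for j in range(1,k):
    if st[j,4]<200: continue
    Q=P[lab==j]; Q=Q[~np.isnan(Q[:,0])&(Q[:,2]>.066)&(Q[:,2]<.075)]
    if len(Q)>20: print("yel",c[j].round(),len(Q),Q.mean(0),rect(Q))
gray=im.max(-1)
r=(P[...,0]>.45)&(P[...,0]<.64)&(P[...,1]<-.09)&(P[...,1]>-.2)&(abs(P[...,2]-.07)<.006)
Q=P[r]; print("eb",len(Q),Q.mean(0),rect(Q))
r=(abs(P[...,0]-.54)<.08)&(abs(P[...,1])<.3)&(abs(P[...,2]-.02)<.004)
Q=P[r]; print("rail",len(Q),Q.mean(0),rect(Q))
r=(P[...,2]>.066)&(P[...,2]<.075)&(abs(P[...,0]-.54)<.06); print(np.nanmin(P[r],0),np.nanmax(P[r],0))
print(get_state()["contact_force"])
E
```

```text
3.3083 [ 0.5399 -0.0322  0.2698] [ 0.0006  0.9999  0.016  -0.0002]
yel [206. 208.] 1188 [0.5373 0.0624 0.07  ] ((535.9269409179688, 63.3177490234375), (71.34322357177734, 12.958510398864746), 1.4559234380722046)
yel [288. 208.] 1076 [ 0.5399 -0.007   0.0701] ((538.2728881835938, -6.754678249359131), (71.22463989257812, 11.590959548950195), 1.8065356016159058)
yel [363. 208.] 1097 [ 0.5416 -0.0713  0.07  ] ((540.295166015625, -71.39502716064453), (71.38526916503906, 12.324347496032715), 2.43810772895813)
eb 2448 [ 0.5438 -0.1492  0.0702] ((542.7158203125, -150.42086791992188), (69.40536499023438, 25.495237350463867), 1.839630126953125)
rail 20782 [ 0.5414 -0.0111  0.02  ] ((537.2457275390625, -4.020355224609375), (108.64229583740234, 599.3760986328125), 5.780788421630859)
[ 0.5003 -0.1637  0.066 ] [0.5772 0.0704 0.075 ]
[-0.1908 -0.1729  0.3065]
```

View pics/w2.png

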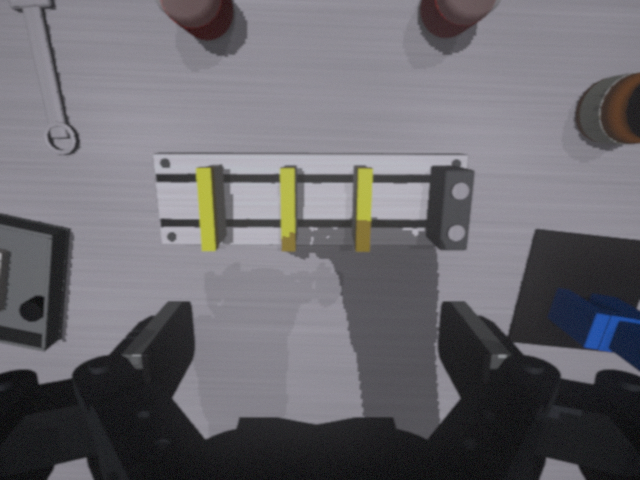

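```bash
python3 - <<'E'
from h import *
q=tq(-.135)
ctrl.movep([.4305,-.3248,.20],q)
ctrl.movel([.4305,-.3248,.0803],max_speed=.15); ctrl.pause(.2)
s=get_state(); print(s["time"],s["tcp_pos"],s["contact_force"])
ctrl.close_gripper(60); ctrl.pause(.2)
s=get_state(); print(s["time"],s["tcp_pos"],s["contact_force"],s["width"])
E
```

```text
6.0333 [ 0.4309 -0.3251  0.0811] [ 0.3835  0.1474 -0.0167]
6.7833 [ 0.4306 -0.325   0.0805] [-0.7962 -1.0681  3.479 ] 0.02921971845788461
```

```bash
cat >> h.py <<'E'
A=.032
U=np.array([-np.sin(A),np.cos(A)]); O=np.array([.5432,-.150])+.0125*U
def at(s,z): return [*(O+s*U),z]
ZW=.1005; ZH=.165
def ls(st=None):
    p=(st or get_state())["tcp_pos"]; return float((p[:2]-O)@U)
def fu(n=4):
    f=[]
    for _ in range(n):
        f.append(get_state()["contact_force"]); ctrl.pause(.02)
    return np.mean(f,0)
E
python3 - <<'E'
from h import *
ctrl.movel([.4305,-.3248,.18],max_speed=.2)
ctrl.movep(at(.0661-.011,.19),tq(A))
ctrl.pause(.4)
s=get_state(); print(s["time"],s["tcp_pos"],s["eef_rot"],s["width"],ls(s)*1000)
for _ in range(4): f=fu(); print(f, f[:2]@U)
im,P=cloud("wrist","w3"); im,P=cloud("scene","s3")
cv2.imwrite("pics/s3c.png",cv2.resize(im[130:350,200:400],None,fx=2.7,fy=2.7))
E
```

```text
8.875 [ 0.5409 -0.0831  0.19  ] [ 0.0001  0.9999  0.0155 -0.    ] 0.02921080033220457 54.47809180636452
[-0.3653  0.0322 -2.1314] 0.04383535867244065
[ 0.1172 -0.014  -2.4154] -0.017707040821899757
[ 0.1505 -0.0665 -2.4187] -0.07131324614783256
[-0.3932  0.1114 -2.7852] 0.12389320888623677
```

View pics/w3.png

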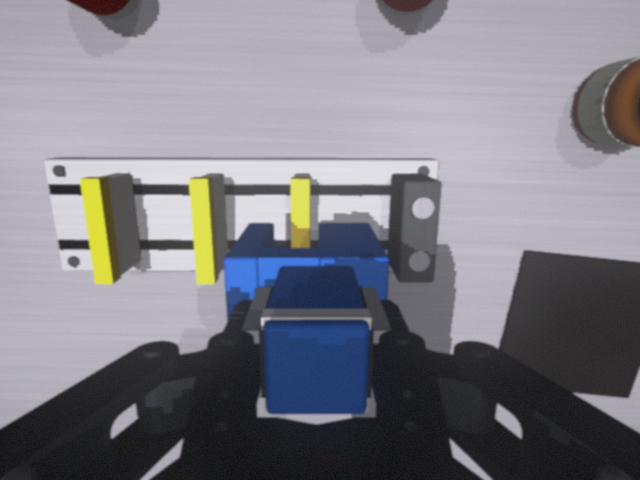

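View pics/s3c.png

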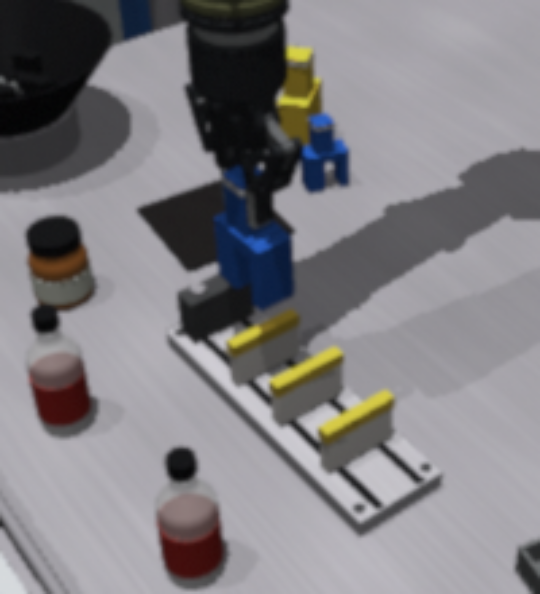

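The wrist view shows the slot (275–318) over divider 1 (300), nose on the end-block side and heel on the left. I'll descend and start the stroke.

```bash
cat >> h.py <<'E'
def descend(s):
    for z in (.142,.125,ZW):
        ctrl.movel(at(s,z),max_speed=.1); f=get_state()["contact_force"]
        print("z",z,f)
        if abs(f[2]+2.4)>6: ctrl.movel(at(s,ZH)); raise SystemExit("blocked")
E
python3 - <<'E'
from h import *
s0=.0661-.011
descend(s0); ctrl.pause(.2)
f0=fu(); print("t",f0,get_state()["time"])
s=s0
while s>s0-.016:
    s-=.001 if s<s0-.003 else .003
    ctrl.movel(at(s,ZW),max_speed=.02)
    st=get_state(); f=st["contact_force"]-f0
    print(round(st["time"],2),round(s*1e3,1),round(ls(st)*1e3,2),f.round(2),round(float(f[:2]@U),2))
    if f[:2]@U>25: break
E
```

```text
z 0.142 [ 0.727   0.4149 -1.7453]
z 0.125 [ 0.8707 -0.0201 -2.8384]
z 0.1005 [ 0.2487 -0.2459 -1.9283]
t [-0.3118 -0.109  -2.2405] 10.85
11.15 52.1 51.78 [0.42 0.62 0.37] 0.61
11.45 49.1 48.93 [ 0.53 -0.06  0.01] -0.08
11.7 48.1 48.55 [ 0.28  2.01 -0.61] 2.0
11.95 47.1 47.77 [ 0.86  4.08 -0.95] 4.05
12.2 46.1 46.19 [ 0.09  3.04 -1.05] 3.04
12.45 45.1 44.94 [ 0.09  4.4  -1.01] 4.39
12.7 44.1 43.91 [ 0.65  4.   -0.53] 3.97
12.95 43.1 42.93 [ 0.09  4.3  -1.01] 4.29
13.2 42.1 41.96 [ 0.84  3.76 -1.73] 3.73
13.45 41.1 40.95 [ 0.37  3.59 -1.62] 3.58
13.7 40.1 39.97 [-0.01  3.32 -1.17] 3.32
13.95 39.1 38.94 [-0.9   4.23 -1.48] 4.26
```

```bash
cat >> h.py <<'E'
def fuu(f0): 
    f=[get_state()["contact_force"]]
    for _ in range(2): ctrl.pause(.02); f.append(get_state()["contact_force"])
    return float((np.mean(f,0)-f0)[:2]@U)
def draw(s,s_end,step,f0,thr):
    while s>s_end+1e-6:
        s-=step; ctrl.movel(at(s,ZW),max_speed=.02); F=fuu(f0); st=get_state()
        print(round(st["time"],2),round(s*1e3,2),round(ls(st)*1e3,2),round(F,2))
        if F>thr: print("HIT"); break
    return s
E
python3 - <<'E'
from h import *
f0=np.array([-.31,-.11,-2.24])
s=.0391
s=draw(s,.0331,.003,f0,7)
s=draw(s,.025,.0005,f0,8)
E
```

```text
14.28 36.1 35.7 3.23
14.62 33.1 32.74 2.36
14.9 32.6 32.58 3.25
15.18 32.1 32.23 3.3
15.47 31.6 31.61 4.19
15.75 31.1 31.05 3.49
16.03 30.6 30.5 3.69
16.32 30.1 30.01 3.77
16.6 29.6 29.52 3.75
16.88 29.1 29.05 4.12
17.17 28.6 28.54 4.05
17.45 28.1 28.01 3.49
17.73 27.6 27.9 5.2
18.02 27.1 27.91 6.47
18.3 26.6 27.87 6.87
18.58 26.1 27.79 8.75
HIT
```

```bash
python3 - <<'E'
from h import *
f0=np.array([-.31,-.11,-2.24])
ctrl.pause(.5); print(fuu(f0),ls()*1e3)
ctrl.movel(at(.0350-.001,ZW),max_speed=.05); print(fuu(f0),ls())
ctrl.movel(at(.034,ZH),max_speed=.15)
s0=.1195
ctrl.movel(at(s0,ZH),max_speed=.15); ctrl.pause(.2)
descend(s0); ctrl.pause(.2)
f0=np.mean([fu(),fu()],0); print("f0",f0.tolist(),get_state()["time"])
s=draw(s0,s0-.006,.003,f0,25)
s=draw(s,s0-.012,.002,f0,20)
E
```

```text
9.048713837715436 27.81209142710401
0.0975314001172085 0.03307804642261429
z 0.142 [ 0.1026  0.3943 -2.5158]
z 0.125 [ 0.4542  0.3741 -2.1969]
z 0.1005 [-0.6786 -0.13   -1.922 ]
f0 [0.22583678477530558, 0.16122543612061596, -2.315920193083449] 22.3833
22.72 116.5 116.29 -0.41
23.05 113.5 113.53 0.39
23.33 111.5 111.97 2.4
23.62 109.5 109.52 3.05
23.9 107.5 107.19 2.21
```

```bash
python3 - <<'E'
from h import *
f0=np.array([.0,0.05,-2.3])
s=draw(.1075,.0835,.006,f0,7)
s=draw(s,.0814,.0007,f0,6.5)
s=draw(s,.077,.0003,f0,5.6)
E
```

```text
24.38 101.5 100.79 1.42
24.87 95.5 95.05 1.61
25.35 89.5 89.0 1.71
25.83 83.5 82.97 2.0
26.12 82.8 82.76 1.8
26.4 82.1 82.27 3.82
26.68 81.4 81.43 2.81
26.97 81.1 81.07 3.1
27.25 80.8 80.75 3.49
27.53 80.5 80.47 3.15
27.82 80.2 80.17 3.95
28.1 79.9 80.0 3.98
28.38 79.6 79.97 5.23
28.67 79.3 79.94 5.55
28.95 79.0 79.9 6.4
HIT
```

```bash
python3 - <<'E'
from h import *
f0=np.array([.0,0.05,-2.3])
ctrl.pause(.45); print(fuu(f0),ls()*1e3)
ctrl.movel(at(.086,ZW),max_speed=.05); print(fuu(f0),ls())
ctrl.movel(at(.086,ZH),max_speed=.15)
s0=.1885
ctrl.movel(at(s0,ZH),max_speed=.15); ctrl.pause(.2)
descend(s0); ctrl.pause(.2)
f0=np.mean([fu(),fu()],0); print("f0",f0.tolist(),get_state()["time"])
s=draw(s0,s0-.006,.003,f0,25)
s=draw(s,s0-.012,.002,f0,20)
E
```

```text
6.416142173547817 79.9014580458185
0.28164867151732115 0.08526829528225764
z 0.142 [-0.7073 -0.5512 -1.8475]
z 0.125 [-0.5882 -0.1897 -1.1834]
z 0.1005 [-0.1067  0.2195 -2.4039]
f0 [0.06701362059271115, 0.3796715703458914, -2.2246316428044848] 32.8
33.13 185.5 185.34 -0.15
33.47 182.5 183.5 4.23
33.75 180.5 182.76 7.38
34.03 178.5 181.42 9.24
34.32 176.5 179.64 9.26
```

```bash
python3 - <<'E'
from h import *
f0=np.array([.0,0.1,-2.3])
s=draw(.1765,.1405,.006,f0,14)
s=draw(s,.1345,.001,f0,13)
E
```

```text
34.8 170.5 173.54 9.83
35.28 164.5 167.52 9.88
35.77 158.5 161.5 9.56
36.25 152.5 155.55 9.68
36.73 146.5 149.55 9.39
37.22 140.5 143.53 9.47
37.5 139.5 142.77 10.38
37.78 138.5 141.83 10.73
38.07 137.5 140.86 10.36
38.35 136.5 139.88 10.02
38.63 135.5 138.88 10.79
38.92 134.5 137.89 10.73
```

```bash
python3 - <<'E'
from h import *
f0=np.array([.0,0.1,-2.3])
s=draw(.1345,.1300,.0009,f0,12.8)
s=draw(s,.126,.0003,f0,12.5)
E
```

```text
39.2 133.6 136.99 10.64
39.48 132.7 136.09 11.07
39.77 131.8 135.19 10.79
40.05 130.9 134.28 10.64
40.33 130.0 133.39 10.58
40.62 129.7 133.16 11.4
40.9 129.4 132.94 10.12
41.18 129.1 132.58 10.84
41.47 128.8 132.31 10.66
41.75 128.5 132.03 10.57
42.03 128.2 131.77 11.15
42.32 127.9 131.72 11.26
42.6 127.6 131.71 11.94
42.88 127.3 131.69 12.74
HIT
```

```bash
python3 - <<'E'
from h import *
f0=np.array([.0,0.1,-2.3])
ctrl.pause(.45); print(fuu(f0),ls()*1e3)
ctrl.movel(at(.138,ZW),max_speed=.05); print(fuu(f0),ls())
ctrl.movel(at(.138,.19),max_speed=.2)
ctrl.movep([.4315,-.3240,.19],tq(-.135)); ctrl.pause(.2)
ctrl.movel([.4315,-.3240,.095],max_speed=.12)
for z in (.087,.084,.082,.081,.080,.0793):
    ctrl.movel([.4315,-.3240,z],max_speed=.03); f=fu(2); print(z,get_state()["tcp_pos"],f)
    if f[2]>0: break
print(get_state()["time"])
E
```

```text
12.880415006062417 131.67427731636477
-0.4153877225944824 0.13717943988636586
0.087 [ 0.4315 -0.324   0.087 ] [-0.0872  0.4783 -2.5583]
0.084 [ 0.4314 -0.324   0.0839] [-0.7178  0.0673 -2.1252]
0.082 [ 0.4314 -0.324   0.0819] [ 0.7226  0.2877 -2.2036]
0.081 [ 0.4315 -0.324   0.081 ] [-0.0186  0.1702 -2.4639]
0.08 [ 0.4317 -0.3241  0.0805] [-0.7996 -0.1907  4.3248]
48.3833
```

Contact came at the same height as at pick-up, so I'll release, retreat and check.

```bash
python3 - <<'E'
from h import *
ctrl.ungrasp(); ctrl.pause(.2)
ctrl.movel([.4315,-.3240,.20],max_speed=.15)
ctrl.movep([.535,-.05,.27],tq(A)); ctrl.pause(.3)
im,P=cloud("wrist","w5")
y=yellow(im); k,lab,st,c=cv2.connectedComponentsWithStats(y.astype(np.uint8))
for j in range(1,k):
    if st[j,4]<200: continue
    Q=P[lab==j]; Q=Q[~np.isnan(Q[:,0])&(Q[:,2]>.066)&(Q[:,2]<.075)]
    if len(Q)>20: print("yel s",(Q[:,:2]-O).mean(0)@U*1e3, (np.array(rect(Q)[0])/1e3-O)@U*1e3)
r=(P[...,0]>.45)&(P[...,0]<.64)&(P[...,1]<-.09)&(P[...,1]>-.2)&(abs(P[...,2]-.07)<.006)
Q=P[r]; print("eb",(np.array(rect(Q)[0])/1e3-O)@U*1e3)
im,P=cloud("top","t5"); b=blue(im); k,lab,st,c=cv2.connectedComponentsWithStats(b.astype(np.uint8))
for j in range(1,k):
    if st[j,4]<300: continue
    Q=P[lab==j]; Q=Q[~np.isnan(Q[:,0])]
    for lo,hi in [(.06,.08),(.11,.13)]:
        q=Q[(Q[:,2]>lo)&(Q[:,2]<hi)]
        if len(q)>20: print(lo,q.mean(0),rect(q))
print(get_state()["time"],get_state()["contact_force"])
E
```

```text
yel s 148.47836055176896 149.09423140025734
yel s 96.79913482532 97.42583533981825
yel s 45.5116341377195 45.43328084793892
eb 11.06667441431787
0.06 [ 0.4315 -0.3078  0.0698] ((433.767333984375, -320.80535888671875), (66.55912017822266, 35.609683990478516), 82.91204833984375)
51.6667 [-0.6636  0.0234 -0.5278]
```

View pics/w5.png

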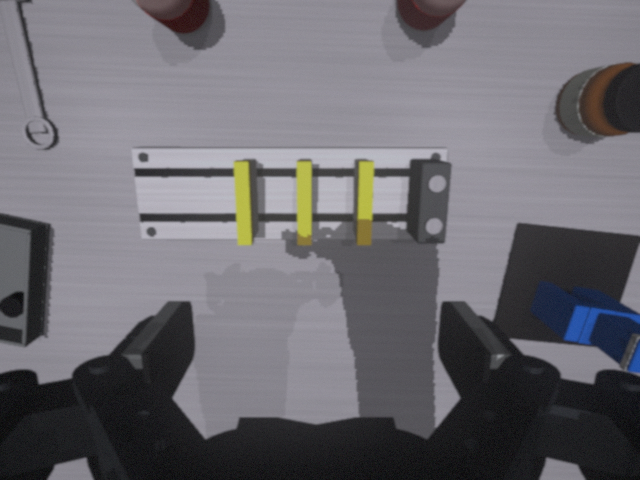

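View pics/t5.png

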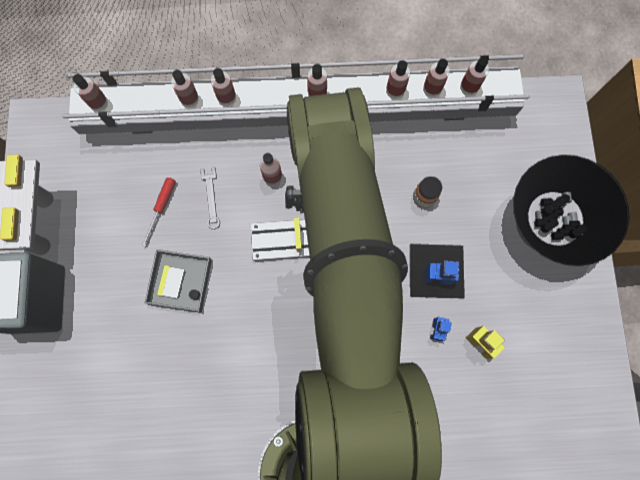

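Divider spacings are about 52 mm. My end-block mask picked up divider 1, so I'll redo that one number.

```bash
python3 - <<'E'
from h import *
im,P=cloud("wrist"); S=(P[...,:2]-O)@U
dark=im.max(-1)<140
r=(abs(P[...,0]-.54)<.05)&(S>-.04)&(S<.012)&(abs(P[...,2]-.07)<.004)
Q=P[r]; print("eb",rect(Q),(np.array(rect(Q)[0])/1e3-O)@U*1e3, np.percentile(S[r],[1,99])*1e3)
r=yellow(im)&(S>.03)&(S<.06)&(abs(P[...,2]-.07)<.004); print("d1",np.percentile(S[r],[1,99])*1e3)
r=yellow(im)&(S>.08)&(S<.12)&(abs(P[...,2]-.07)<.004); print("d2",np.percentile(S[r],[1,99])*1e3)
r=yellow(im)&(S>.13)&(S<.17)&(abs(P[...,2]-.07)<.004); print("d3",np.percentile(S[r],[1,99])*1e3)
im,P=cloud("scene"); cv2.imwrite("pics/s6.png",cv2.resize(im[120:345,200:400],None,fx=2.6,fy=2.6))
E
```

```text
eb ((542.4293823242188, -150.47979736328125), (69.91214752197266, 25.600461959838867), 1.3908942937850952) -12.95489617075273 [-25.034  -0.578]
d1 [39.7723 51.3301]
d2 [ 91.2286 102.5118]
d3 [143.1814 154.6205]
```

View pics/s6.png

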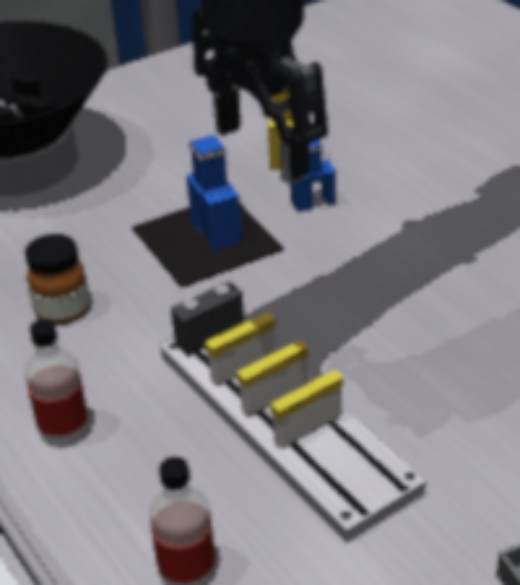

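```bash
python3 -c "
from h import *
ticket.close_job(); print(get_state()['time'])"
```

```text
the job is handed in; nothing more can be done
the job is handed in; nothing more can be done
```

The job is done and handed in at about 52 s of the 72 s allowed. I stepped the large blue spacer along dividers 1, 2 and 3 and stood it back on its mat.

**Strokes:** I drew each divider until the force rose and the arm stopped moving, held it for about 0.45–0.5 s, then backed off and lifted. The total force at rest was about 9 N, 6.4 N and 12.9 N. After taking off the drag of the divider itself, that leaves roughly 5 N, 3 N and 2 N on the neighbour. These come from the wrist sensor, not from a direct reading of the contacts.

**Final spacings, centre to centre:**

| Pair | Target (mm) | Measured, wrist camera (mm) | From where the arm stopped (mm) |
|---|---|---|---|
| End block to divider 1 | 58.5 | 58.5 | – |
| Divider 1 to 2 | 52 | 51.3–52.0 | 52.05 |
| Divider 2 to 3 | 52 | 51.7–52.0 | 51.8 |

The camera estimates for dividers 1 to 2 differ by 0.7 mm, but all are within tolerance.

**Spacer:** it stands upright on the mat, about 25–30 mm from the mat's centre, and is let go. The gripper is clear of everything, and the bystanders look unmoved where visible; in the last top view the arm hid one bottle, which the side view shows standing.

**Check that went wrong:** my first end-block measurement was wrong because its mask also took in part of divider 1. I repeated it with a corrected mask, and the table shows the corrected value.

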